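Sweep the bamboo offcuts into the scrap basket

TASK

Clear the cutting board: sweep the three pale split-bamboo offcuts across the board with the fingertips and over its edge, so that all three end up lying inside the woven bamboo scrap basket beside it. Only push them, do not pick them up. Leave the green bamboo cup and the notched wooden block on the board, and the finished rings in the blue tray, where they are.

Things in the scene. Friction and masses are not known exactly. Their poses are not given: they have to be found in the camera images.
- board: fixed brown wooden cutting board on a block, 320 mm (x) x 280 mm (y), flat top 80 mm above the table without rims; the top 20 mm overhangs the block by 25 mm at the -y and +y sides. x runs away from the robot within 15 degrees, y to the left. Origin: on the table, under the board's centre. The offcuts lie in three lanes along y, about 78 mm apart in x, all on the near two thirds; cup and block stand in a row along the far edge.
- scrap_basket: woven bamboo scrap basket, open top, yellow-brown with pale strips, 300 (x) x 130 (y) x 58 mm high, walls and floor 5 mm thick, fixed. It stands along one of the board's two sides (the -y or the +y side, differing from run to run), its near wall tucked 12 mm under the board's overhanging edge, so that what is pushed over that edge falls in. Axes parallel to the board's. Origin: centre of underside, on the table.
- parts_tray: plain blue plastic tray for finished parts, on the other side of the board from the basket, 300 (x) x 130 (y) x 58 mm high, walls and floor 5 mm thick, fixed. It stands along one of the board's two sides (the -y or the +y side, differing from run to run), its near wall tucked 12 mm under the board's overhanging edge, so that what is pushed over that edge falls in. Axes parallel to the board's. Origin: centre of underside, on the table.
- offcut_a: loose pale cream split-bamboo offcut (half a culm lying hollow side down, one dark node line), 42 long (own x) x 34 wide (own y) x 18 mm high, about 30 g; sides are upright up to 11 mm above its underside. Lies on the board, long side within 20 degrees of the board's x. Origin: centre of its underside.
- offcut_b: loose pale yellow split-bamboo offcut (half a culm lying hollow side down, one dark node line), 40 long (own x) x 30 wide (own y) x 18 mm high, about 30 g; sides are upright up to 11 mm above its underside. Lies on the board, long side within 20 degrees of the board's x. Origin: centre of its underside.
- offcut_c: loose pale greenish split-bamboo offcut (half a culm lying hollow side down, one dark node line), 38 long (own x) x 32 wide (own y) x 20 mm high, about 30 g; sides are upright up to 12 mm above its underside. Lies on the board, long side within 20 degrees of the board's x. Origin: centre of its underside.
- cup: small green bamboo cup standing on the board's far edge row, 42 mm across, 50 mm high; must stay. Origin: centre of underside.
- notch_block: light wooden block with a notch, 40 (x) x 55 (y) x 44 mm high, on the board's far edge row; must stay. Origin: centre of underside.
- ring0: finished green bamboo ring standing in the blue tray, 42 mm across, 24 mm high; must stay. Origin: centre of underside.
- ring1: finished green bamboo ring standing in the blue tray, 42 mm across, 24 mm high; must stay. Origin: centre of underside.

How it is judged:
At the end, for the whole second after the job is handed in: The centres of all three offcuts' undersides are within the scrap basket's inner outline (145 mm and 60 mm either side of its centre) and lower than 48 mm above the basket's underside, at rest; cup, notched block and both rings are within 15 mm of where they began (x of offcut_a in the frame of scrap_basket between -0.145 and 0.145 m and y of offcut_a in the frame of scrap_basket between -0.06 and 0.06 m and z of each of offcut_a, offcut_b, offcut_c in the frame of scrap_basket below 0.048 m and linear speed of each of offcut_a, offcut_b, offcut_c below 0.02 m/s and x of offcut_b in the frame of scrap_basket between -0.145 and 0.145 m and y of offcut_b in the frame of scrap_basket between -0.06 and 0.06 m and x of offcut_c in the frame of scrap_basket between -0.145 and 0.145 m and y of offcut_c in the frame of scrap_basket between -0.06 and 0.06 m and distance of each of cup, notch_block, ring0, ring1 from where it was at the start of the episode below 0.015 m); the robot touches nothing.
It fails at once if an offcut is picked up (its underside's centre rises more than 20 mm above the board's top) (height (world z) of any of offcut_a, offcut_b, offcut_c above 0.1 m).
It fails at once if the cup, the notched block or a finished ring is shifted by more than 15 mm (distance of any of cup, notch_block, ring0, ring1 from where it was at the start of the episode above 0.015 m).
It also fails if it takes over 58 s, if anything falls off the work surface, if the arm or the gripper's body presses on something with over 40 N, if the wrist force passes 120 N, or if a joint passes its speed limit or range.

ROBOT

A 7-joint arm with a two-finger parallel gripper is mounted at the origin on the work surface. World frame = base frame: x ahead of the robot, y to its left, z up, the work surface at z = 0. Lengths are in m, angles in rad, forces in N, time in s.
With the tool pointing down it reaches from about 0.425 to 0.925 m from the base axis. Payload 6.8 kg.
Tool frame: the origin (TCP) lies midway between the tips of the shut fingers; the grasp point (between the pads) lies 19 mm behind it; z points along the fingers, y is the line along which they close (so a half turn about z gives the same grasp; the last joint's range is limited). The gripper opens to 85 mm and grips with 20 to 120 N. Pads are 22 mm wide; open, the fingers measure 114 mm over their backs; the gripper's body (76 mm by 85 mm) begins 54 mm behind the grasp point. The pads swing forward as they close: fully open they stand 13 mm farther back than shut.
Start: joints at [1.041, 0.477, 0.022, 1.555, -0.011, 1.109, -0.083], TCP at [0.276, -0.616, 0.204] pointing down, gripper open.
Joint ranges: [-2.96, 2.96], [-0.34, 2.1], [-1.41, 1.46], [0.24, 2.44], [-1.37, 4.51], [0.17, 1.92], [-2.96, 2.96]. Speed limits (rad/s): [2.39, 2.39, 3.14, 3.14, 3.14, 3.14, 3.14].

INTERFACE

Orientations are given as a unit quaternion [w, x, y, z].
In Python, from station import * gives the robot as it stands.
- The arm moves only by the shell command python3 -m creep 'ROWS' [FORCE]. ROWS is JSON, a list of rows, each a list of 7 numbers: the gripper command: -1 is shut, 1 is fully open, values between are in proportion, then the shift along the world's x, y, z in mm, then the turn, a rotation vector about the world's x, y, z in rad. A call has 1 to 5 rows; each row shifts and turns the commanded pose from where the row before left it; what a row does not reach is not made up. A row lasts 1/8 s, in which the tool goes at most 62.5 mm and 10.7 degrees, less where a joint would pass 70% of its speed; a pose out of reach is approached as far as the arm can. A call is refused whole if a number of a shift passes 62.5 or a number of a turn 0.188, either way. A call with a gripper value outside its range is refused whole. The fingers move at their own pace and stop on an object; FORCE is the grip in N (left out, the last holds). Time passes only in rows, so rows that do not move let the fingers close. It gives the time, the measured TCP pose, the force, the opening and the grip force at its end, in the units of the state.
- get_obs(): the state, without advancing time (a new reading comes with each control period).
- read_camera(name): name is "scene" or "side" or "wrist"; returns (picture, depth): 420x560x3 uint8, red, green, blue; 420x560 float32, m along the optical axis (not along the pixel's ray), 0 where there is no reading.
- camera_params(name): a dict with "intrinsics" (3x3 intrinsics, pixels), "cam_to_world" (4x4, takes a point from camera to world coordinates); the wrist camera has in their place "mount" (4x4, takes a point from camera to tool coordinates, whose origin is the TCP and whose axes are the flange's). Camera axes: x right, y up, looking along -z (the intrinsics and any distortion apply to the point x, -y, -z); pixel columns grow to the right and rows downward; lengths in m; the calibration is good to about 2 mm. A picture is of the moment at which its call begins: read the wrist's pose just before it. camera_params takes no time and is no camera call.
- hand_in(): hands the job in; it is judged then, once.
The state is a dict: "t": time; "q": joint angles; "joint_vel": joint speeds; "joint_torque": joint torques, N m; "eef_pos": TCP position; "tool_rot": TCP orientation; "contact_force": force on the tool from outside, world axes, zero at the start; "torque": the same for the moment, N m; "gripper_width": opening from 0.0 (shut) to 1.0 (fully open); "grasp_force": force on a finger pad.
Only numpy, scipy, OpenCV 4.12 (cv2) and the standard library are available. Lean on these libraries where they do the work, as an engineer would, in place of code of your own. Each camera call takes 0.05 s, during which the arm holds its last target. There are 200 camera calls.

## Working session

There is one attempt and no reset: what is moved stays moved. The work goes in short steps, Python scripts to look and compute and a shell command to move; the robot and the scene stay as the last step left them, time stands still between calls to the robot, and variables do not carry over. Pictures are saved under pics/ and viewed, at most 10 in all, crops included, and the job is handed in when it is done.

```bash
mkdir -p pics; cat > h.py <<'E'
from station import *
import numpy as np, cv2
def cloud(n):
    p,d=read_camera(n); c=camera_params(n); K=np.array(c["intrinsics"]); T=np.array(c["cam_to_world"])
    v,u=np.mgrid[:d.shape[0],:d.shape[1]]
    P=np.stack([(u-K[0,2])/K[0,0]*d,-(v-K[1,2])/K[1,1]*d,-d],-1)
    W=P@T[:3,:3].T+T[:3,3]; W[d==0]=np.nan
    return p,W
E
python3 - <<'E'
from h import *
for n in("scene","side"):
    p,W=cloud(n); cv2.imwrite(f"pics/{n}0.png",p[:,:,::-1]); np.savez(f"pics/{n}0.npz",p=p,W=W)
    print(n,camera_params(n))
print(get_obs())
E
```

```text
scene {'intrinsics': array([[430.21901925,   0.        , 287.05119074],
       [  0.        , 430.21901925, 213.56932421],
       [  0.        ,   0.        ,   1.        ]]), 'cam_to_world': array([[-0.42282057, -0.62239463,  0.65867116,  1.10569671],
       [ 0.90619181, -0.29540931,  0.30257188,  0.27671328],
       [ 0.00625848,  0.72481602,  0.68891405,  0.62330996],
       [ 0.        ,  0.        ,  0.        ,  1.        ]])}
side {'intrinsics': array([[538.70846604,   0.        , 281.2298602 ],
       [  0.        , 538.70846604, 214.60343017],
       [  0.        ,   0.        ,   1.        ]]), 'cam_to_world': array([[ 0.99576026,  0.06212855, -0.06783469,  0.53389951],
       [-0.09197381,  0.66024125, -0.74540077, -0.68035089],
       [-0.00152341,  0.74847948,  0.6631562 ,  0.71156131],
       [ 0.        ,  0.        ,  0.        ,  1.        ]])}
{'t': 0.1, 'q': array([ 1.04091602,  0.47771292,  0.02234201,  1.55635775, -0.0114994 ,
        1.10926766, -0.0830839 ]), 'joint_vel': array([ 0.00018373, -0.00219198,  0.00112323, -0.00312573,  0.00045407,
       -0.00081806,  0.0010492 ]), 'joint_torque': array([ 4.51936372e-03, -5.97758567e+01,  1.61392573e+00, -2.81954241e+01,
        1.29015886e-02,  5.02481824e-03, -1.47366740e-05]), 'eef_pos': array([ 0.27608868, -0.61532798,  0.20282379]), 'tool_rot': array([-7.76458088e-04,  9.77840782e-01,  2.09348395e-01, -2.26278466e-04]), 'contact_force': array([ 0.58334984,  0.26956023, -0.17935022]), 'torque': array([-0.01993363,  0.01545049,  0.00954843]), 'grasp_force': 0.0, 'gripper_width': 1.0027499618040205}
```

View pics/scene0.png

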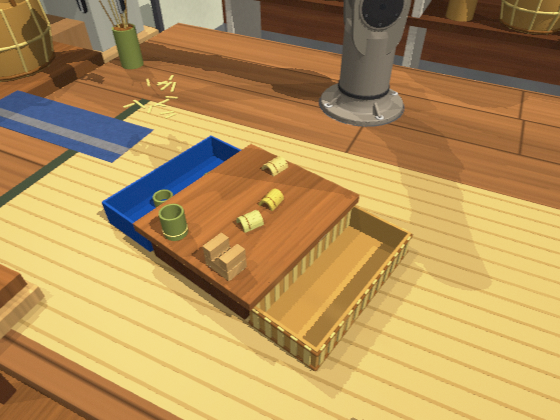

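View pics/side0.png

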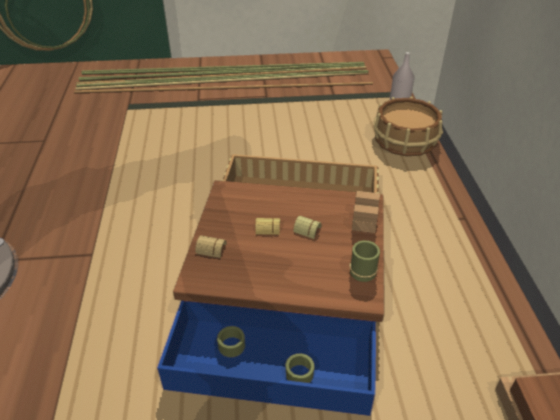

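The basket is on the +y side (far side in the side view) and the tray on -y. In the side view the offcuts are at (210,246), (267,227) and (307,227), the cup at (365,260) and the block at (366,212).

```bash
python3 - <<'E'
import numpy as np,cv2
A=[np.load(f"pics/{n}0.npz")["W"].reshape(-1,3) for n in("scene","side")]
for W in A:
    W=W[~np.isnan(W[:,0])]
    W=W[(W[:,0]>.3)&(W[:,0]<1.1)&(abs(W[:,1])<.5)]
    b=W[(abs(W[:,2]-.08)<.004)]
    img=np.zeros((500,450),np.uint8)
    ij=((b[:,:2]-[.3,-.5])/.004).astype(int); m=np.zeros((200,250),np.uint8); m[ij[:,0],ij[:,1]]=255
    m=cv2.morphologyEx(m,cv2.MORPH_CLOSE,np.ones((5,5))); m=cv2.morphologyEx(m,cv2.MORPH_OPEN,np.ones((9,9)))
    c=max(cv2.findContours(m,0,2)[0],key=cv2.contourArea); r=cv2.minAreaRect(c)
    print("board",np.array(r[0])[::-1]*.004+[.3,-.5],np.array(r[1])*.004,r[2], "z",np.median(b[:,2]))
    bp=cv2.boxPoints(r)[:,::-1]*.004+[.3,-.5]; print(bp.round(3))
    o=W[(W[:,2]>.087)&(W[:,2]<.15)]
    m=np.zeros((400,500),np.uint8); ij=((o[:,:2]-[.3,-.5])/.002).astype(int); m[ij[:,0],ij[:,1]]=255
    m=cv2.morphologyEx(m,cv2.MORPH_CLOSE,np.ones((5,5)))
    for c in cv2.findContours(m,0,2)[0]:
        if cv2.contourArea(c)<60: continue
        r=cv2.minAreaRect(c); 
        k=np.array([cv2.pointPolygonTest(c,(float(j),float(i)),False)>=0 for i,j in ij])
        print("obj",(np.array(r[0])[::-1]*.002+[.3,-.5]).round(3),(np.array(r[1])*.002).round(3),round(r[2]),"zmax",o[k,2].max().round(3),"min",o[k].min(0).round(3),"max",o[k].max(0).round(3))
E
```

```text
board [ 0.60109058 -0.03100159] [0.28464914 0.32444028] 12.308015823364258 z 0.08035694558333961
[[ 0.729 -0.205]
 [ 0.412 -0.135]
 [ 0.473  0.143]
 [ 0.79   0.073]]
obj [0.739 0.   ] [0.058 0.042] 16 zmax 0.127 min [ 0.713 -0.031  0.087] max [0.766 0.033 0.127]
obj [ 0.713 -0.117] [0.042 0.042] 90 zmax 0.132 min [ 0.693 -0.138  0.087] max [ 0.734 -0.095  0.132]
obj [ 0.638 -0.009] [0.029 0.041] 36 zmax 0.102 min [ 0.619 -0.031  0.087] max [0.661 0.01  0.102]
obj [ 0.57  -0.003] [0.03  0.042] 7 zmax 0.1 min [ 0.55  -0.019  0.087] max [0.593 0.015 0.1  ]
obj [ 0.473 -0.042] [0.037 0.045] 20 zmax 0.101 min [ 0.453 -0.064  0.087] max [ 0.5   -0.02   0.101]
board [ 0.6023371  -0.03253931] [0.28722055 0.32259845] 12.994617462158203 z 0.08050936389066954
[[ 0.727 -0.209]
 [ 0.413 -0.136]
 [ 0.477  0.144]
 [ 0.792  0.071]]
obj [0.941 0.484] [0.05  0.028] 90 zmax 0.15 min [0.917 0.471 0.087] max [0.967 0.5   0.15 ]
obj [0.745 0.014] [0.023 0.041] 16 zmax 0.128 min [0.725 0.001 0.106] max [0.767 0.029 0.128]
obj [ 0.734 -0.021] [0.022 0.041] 15 zmax 0.127 min [ 0.714 -0.034  0.087] max [ 0.757 -0.005  0.127]
obj [ 0.713 -0.12 ] [0.042 0.044] 63 zmax 0.133 min [ 0.692 -0.142  0.087] max [ 0.734 -0.099  0.133]
obj [ 0.638 -0.016] [0.03  0.042] 23 zmax 0.103 min [ 0.616 -0.036  0.087] max [0.663 0.001 0.103]
obj [ 0.571 -0.008] [0.027 0.04 ] 4 zmax 0.101 min [ 0.552 -0.021  0.087] max [0.592 0.006 0.101]
obj [ 0.474 -0.047] [0.033 0.044] 21 zmax 0.102 min [ 0.452 -0.065  0.087] max [ 0.499 -0.025  0.102]
```

```bash
python3 - <<'E'
import numpy as np,cv2
W=np.concatenate([np.load(f"pics/{n}0.npz")["W"].reshape(-1,3) for n in("scene","side")])
c=np.array([.602,-.032]); a=np.radians(-12.7); ex=np.array([np.cos(a),np.sin(a)]); ey=np.array([-ex[1],ex[0]])
u=(W[:,:2]-c)@ex; v=(W[:,:2]-c)@ey
k=(W[:,2]>.05)&(W[:,2]<.064)&(v>.15)&(v<.3)&(abs(u)<.22)
print("basket rim u",np.percentile(u[k],[.5,2,50,98,99.5]),"v",np.percentile(v[k],[1,50,99]))
k&=(v>.16)&(v<.23); print("end walls",np.percentile(u[k],[1,10,30,70,90,99]))
R=lambda x,y:(c+x*ex+y*ey).round(4)
for n,p in dict(P1=(.473,-.045),P2=(.571,-.006),P3=(.638,-.013)).items():
    d=np.array(p)-c; x,y=d@ex,d@ey; print(n,round(x,3),round(y,3),"start",R(x,y-.055),"edge",R(x,.15))
print("ex",ex,"ey",ey)
E
```

```text
basket rim u [-0.15001503 -0.14829193  0.03811667  0.15415265  0.15598168] v [0.15392077 0.25493233 0.26372746]
end walls [-0.15052968 -0.14682705 -0.14387007  0.15073536  0.1535874   0.15598854]
P1 -0.123 -0.041 start [ 0.4609 -0.0987] edge [0.515  0.1414]
P2 -0.036 0.019 start [ 0.5589 -0.0597] edge [0.5999 0.1222]
P3 0.031 0.026 start [ 0.6259 -0.0667] edge [0.6652 0.1075]
ex [ 0.97553454 -0.2198462 ] ey [0.2198462  0.97553454]
```

```bash
python3 -m creep '[[-0.65,20,50,0,0,0,0.185],[-0.65,20,50,0,0,0,0.185],[-0.65,20,50,0,0,0,0.185],[-0.65,20,50,0,0,0,0.185],[-0.65,20,50,0,0,0,0.187]]' 40
```

```text
t: 0.72
eef_pos: [0.3766, -0.364, 0.2035]
tool_rot: [-0.0, 0.779, 0.627, -0.0]
contact_force: [0.1, -0.4, -0.6]
gripper_width: 0.173
grasp_force: 0.0
```

```bash
python3 -m creep '[[-0.65,17,53,0,0,0,0],[-0.65,17,53,0,0,0,0],[-0.65,17,53,0,0,0,0],[-0.65,17,53,0,0,0,0],[-0.65,17,53,0,0,0,0]]'; python3 -m creep '[[-0.65,0,0,-35,0,0,0],[-0.65,0,0,-35,0,0,0],[-0.65,0,0,-30,0,0,0],[-0.65,0,0,-15,0,0,0],[-0.65,0,0,0,0,0,0]]'
python3 - <<'E'
from h import *
p,_=read_camera("wrist"); s,_=read_camera("side"); cv2.imwrite("pics/w1.png",np.hstack([cv2.resize(p,(400,300)),cv2.resize(s[130:340,150:430],(400,300))])[:,:,::-1])
E
```

```text
t: 1.35
eef_pos: [0.4614, -0.0992, 0.2037]
tool_rot: [0.0, 0.781, 0.624, -0.0]
contact_force: [1.2, -0.7, 0.3]
gripper_width: 0.174
grasp_force: 0.0
t: 1.98
eef_pos: [0.4607, -0.1007, 0.0881]
tool_rot: [-0.001, 0.781, 0.624, -0.001]
contact_force: [0.2, 0.1, 0.7]
gripper_width: 0.175
grasp_force: 0.0
```

View pics/w1.png

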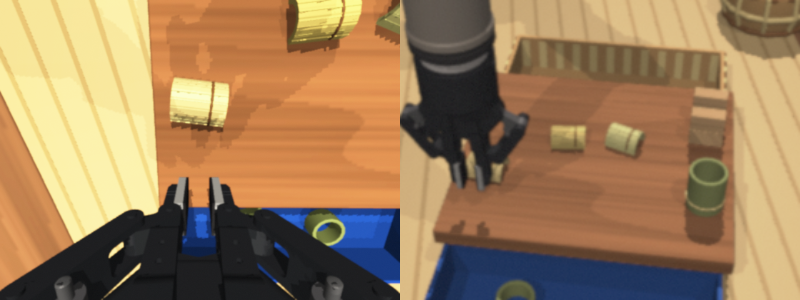

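The fingers (200,190 in the wrist view) are centred behind the first offcut (200,103). I'm sweeping it now.

```bash
python3 -m creep '[[-0.65,3.4,11.6,-2,0,0,0],[-0.65,3.4,11.6,0,0,0,0],[-0.65,3.4,11.6,0,0,0,0],[-0.65,3.4,11.6,0,0,0,0],[-0.65,3.4,11.6,0,0,0,0]]'; python3 -m creep '[[-0.65,3.4,11.6,0,0,0,0],[-0.65,3.4,11.6,0,0,0,0],[-0.65,3.4,11.6,0,0,0,0],[-0.65,3.4,11.6,0,0,0,0],[-0.65,3.4,11.6,0,0,0,0]]'
python3 - <<'E'
from h import *
p,_=read_camera("wrist"); s,_=read_camera("scene"); cv2.imwrite("pics/w2.png",np.hstack([cv2.resize(p,(400,300)),cv2.resize(s[130:340,150:430],(400,300))])[:,:,::-1])
E
```

```text
t: 2.7
eef_pos: [0.4786, -0.0418, 0.0868]
tool_rot: [0.0, 0.781, 0.625, 0.0]
contact_force: [0.4, 0.6, 0.3]
gripper_width: 0.175
grasp_force: 0.0
t: 3.32
eef_pos: [0.4956, 0.0159, 0.0867]
tool_rot: [-0.0, 0.781, 0.624, 0.0]
contact_force: [0.3, -0.9, 0.3]
gripper_width: 0.175
grasp_force: 0.0
```

View pics/w2.png

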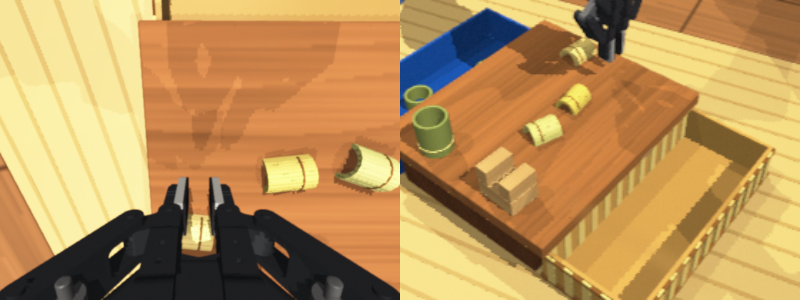

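The fingers appear to be past the offcut, which sits at -y of them: (198,235) in the wrist view and (575,52) in the scene crop. I'll check the heights and where it is.

```bash
python3 - <<'E'
from h import *
e=get_obs()['eef_pos'];print(e)
for n in("scene","side"):
    p,W=cloud(n); np.savez(f"pics/{n}1.npz",p=p,W=W)
    m=(np.abs(W[...,0]-e[0])<.07)&(np.abs(W[...,1]-e[1]+.02)<.09)&(W[...,2]>.083)&(W[...,2]<.16)
    q=p.astype(int); dark=m&(q.max(-1)<75); pale=m&(q[...,0]>130)&(q[...,1]>110)
    for k,t in((dark,"finger"),(pale,"offcut")):
        if k.sum(): print(n,t,k.sum(),"min",W[k].min(0).round(3),"max",W[k].max(0).round(3),"med",np.median(W[k],0).round(3))
    f=W[dark]; 
    for z in np.arange(.083,.12,.004):
        s=f[(f[:,2]>=z)&(f[:,2]<z+.004)]
        if len(s): print("  z%.3f"%z,len(s),s.min(0)[:2].round(3),s.max(0)[:2].round(3))
E
```

```text
[0.49586725 0.01697958 0.08682421]
scene finger 188 min [0.485 0.007 0.115] max [0.53  0.032 0.16 ] med [0.508 0.021 0.139]
scene offcut 407 min [ 0.453 -0.065  0.083] max [0.566 0.081 0.16 ] med [ 0.487 -0.029  0.096]
  z0.115 5 [0.488 0.022] [0.492 0.026]
  z0.119 10 [0.488 0.007] [0.515 0.03 ]
side finger 217 min [ 0.47  -0.002  0.12 ] max [0.522 0.023 0.16 ] med [0.49  0.008 0.142]
side offcut 556 min [ 0.429 -0.092  0.083] max [0.566 0.013 0.159] med [ 0.479 -0.048  0.095]
  z0.119 7 [0.487 0.006] [0.51  0.018]
```

```bash
python3 - <<'E'
import numpy as np
e=np.array([.4959,.017])
for n in("scene","side"):
    W=np.load(f"pics/{n}1.npz")["W"].reshape(-1,3); p=np.load(f"pics/{n}1.npz")["p"].reshape(-1,3)
    k=(abs(W[:,:2]-e)<.03).all(1)&(W[:,2]>.083)&(W[:,2]<.125)
    o=np.argsort(W[k,2])[::4]
    for a,b in zip(W[k][o],p[k][o]): print(n,a.round(3),b)
E
```

```text
scene [0.511 0.007 0.083] [189 121  62]
scene [0.508 0.012 0.115] [79 67 58]
scene [0.512 0.024 0.117] [171 117  78]
scene [0.492 0.025 0.117] [22 17 21]
scene [0.507 0.026 0.118] [136 111  93]
scene [0.49  0.027 0.119] [24 24 22]
scene [0.511 0.024 0.121] [119 118 113]
scene [0.515 0.017 0.121] [34 36 37]
scene [0.485 0.031 0.122] [217 189 140]
scene [0.49  0.022 0.122] [23 20 19]
scene [0.517 0.02  0.124] [44 42 45]
scene [0.508 0.026 0.124] [150 130 115]
scene [0.49  0.029 0.124] [67 65 65]
scene [0.486 0.031 0.125] [219 192 143]
side [0.482 0.028 0.083] [148  98  67]
side [0.479 0.033 0.084] [139  95  64]
side [0.479 0.012 0.084] [150 102  69]
side [0.49  0.016 0.116] [100  69  50]
side [0.49  0.017 0.117] [86 59 43]
side [0.485 0.009 0.118] [92 83 77]
side [0.51  0.008 0.119] [78 67 60]
side [0.479 0.014 0.12 ] [99 72 56]
side [0.482 0.009 0.121] [114  98  88]
side [0.507 0.003 0.121] [103  99  95]
side [0.48  0.013 0.122] [95 81 72]
side [0.505 0.004 0.123] [100  97  93]
side [0.492 0.026 0.123] [99 66 46]
side [0.504 0.003 0.123] [89 81 75]
side [0.509 0.002 0.124] [86 83 79]
side [0.477 0.015 0.124] [61 47 40]
side [0.512 0.004 0.125] [54 44 39]
```

Both cameras put the fingertips about 29 mm higher than the reported TCP z (tips near 0.116), and the offcut hasn't moved. I'll go back and step down, watching the force.

```bash
python3 -m creep '[[-0.65,-7,-24,10,0,0,0],[-0.65,-9,-31,0,0,0,0],[-0.65,-9,-31,0,0,0,0],[-0.65,-10,-32,0,0,0,0],[-0.65,0,0,-10,0,0,0]]'; python3 -m creep '[[-0.65,0,0,-9,0,0,0],[-0.65,0,0,-8,0,0,0],[-0.65,0,0,-5,0,0,0],[-0.65,0,0,-2,0,0,0],[-0.65,0,0,0,0,0,0]]'
python3 - <<'E'
from h import *
e=get_obs()['eef_pos'];print(e)
for n in("scene","side"):
    p,W=cloud(n); W=W.reshape(-1,3);p=p.reshape(-1,3)
    k=(abs(W[:,:2]-e[:2])<.025).all(1)&(W[:,2]>.082)&(W[:,2]<.115)
    o=np.argsort(W[k,2])[::6]
    for a,b in zip(W[k][o],p[k][o]): print(n,a.round(3),b)
E
```

```text
t: 4.15
eef_pos: [0.4596, -0.1064, 0.0868]
tool_rot: [0.001, 0.783, 0.622, -0.0]
contact_force: [0.5, 0.3, -0.1]
gripper_width: 0.177
grasp_force: 0.0
t: 4.78
eef_pos: [0.4604, -0.1026, 0.0627]
tool_rot: [-0.0, 0.781, 0.625, 0.0]
contact_force: [-0.1, 0.5, -0.9]
gripper_width: 0.174
grasp_force: 0.0
[ 0.46043286 -0.10259936  0.06265838]
scene [ 0.473 -0.125  0.082] [137  86  45]
scene [ 0.472 -0.096  0.082] [179 112  56]
scene [ 0.475 -0.104  0.092] [88 75 68]
scene [ 0.476 -0.096  0.093] [113  98  84]
scene [ 0.45  -0.103  0.095] [21 22 22]
scene [ 0.455 -0.09   0.096] [68 67 65]
scene [ 0.479 -0.104  0.097] [37 38 38]
scene [ 0.478 -0.099  0.098] [49 51 51]
scene [ 0.48  -0.107  0.099] [34 34 36]
scene [ 0.48  -0.11   0.101] [28 29 30]
scene [ 0.454 -0.095  0.102] [16 17 16]
scene [ 0.481 -0.107  0.103] [29 30 32]
scene [ 0.449 -0.089  0.103] [173 153 116]
scene [ 0.481 -0.111  0.104] [57 47 39]
scene [ 0.48  -0.098  0.104] [54 54 53]
scene [ 0.449 -0.089  0.105] [170 151 114]
scene [ 0.454 -0.095  0.107] [26 26 27]
scene [ 0.478 -0.094  0.107] [128 125 121]
scene [ 0.455 -0.092  0
[... 1360 characters left out ...]
 [ 0.455 -0.103  0.105] [23 21 22]
side [ 0.473 -0.116  0.106] [89 87 84]
side [ 0.475 -0.112  0.107] [53 52 50]
side [ 0.448 -0.11   0.107] [107 104 100]
side [ 0.454 -0.109  0.108] [24 23 25]
side [ 0.457 -0.095  0.108] [57 41 32]
side [ 0.453 -0.112  0.109] [47 45 45]
side [ 0.447 -0.11   0.11 ] [91 87 85]
side [ 0.478 -0.114  0.11 ] [35 35 36]
side [ 0.475 -0.112  0.111] [46 44 45]
side [ 0.483 -0.107  0.111] [45 34 28]
side [ 0.443 -0.105  0.111] [50 48 48]
side [ 0.441 -0.104  0.112] [86 62 49]
side [ 0.454 -0.104  0.113] [26 26 27]
side [ 0.474 -0.116  0.113] [80 77 75]
side [ 0.457 -0.092  0.114] [67 47 34]
side [ 0.453 -0.109  0.115] [27 27 26]
side [ 0.485 -0.102  0.115] [93 65 47]
```

```bash
python3 -m creep '[[-0.65,0,0,-3,0,0,0],[-0.65,0,0,-2,0,0,0],[-0.65,0,0,0,0,0,0],[-0.65,3.4,11.6,0,0,0,0],[-0.65,3.4,11.6,0,0,0,0]]'; python3 -m creep '[[-0.65,3.4,11.6,0,0,0,0],[-0.65,3.4,11.6,0,0,0,0],[-0.65,3.4,11.6,0,0,0,0],[-0.65,3.4,11.6,0,0,0,0],[-0.65,3.4,11.6,0,0,0,0]]'
python3 - <<'E'
from h import *
p,_=read_camera("wrist"); s,_=read_camera("scene"); cv2.imwrite("pics/w3.png",np.hstack([cv2.resize(p,(400,300)),cv2.resize(s[130:340,150:430],(400,300))])[:,:,::-1])
E
```

```text
t: 5.5
eef_pos: [0.4676, -0.0785, 0.0578]
tool_rot: [0.0, 0.781, 0.625, 0.0]
contact_force: [0.2, 0.5, -0.3]
gripper_width: 0.175
grasp_force: 0.0
t: 6.12
eef_pos: [0.4844, -0.0209, 0.0577]
tool_rot: [0.0, 0.781, 0.624, 0.0]
contact_force: [-0.1, -1.4, -0.5]
gripper_width: 0.175
grasp_force: 0.3
```

View pics/w3.png

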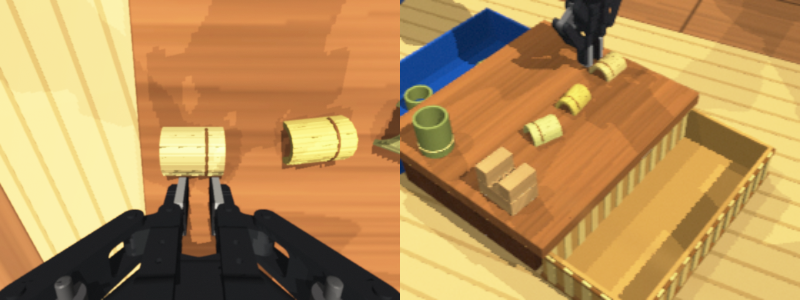

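The push works: the offcut (192,150) is square against both fingers (200,185). I'll carry it over the edge, then lift.

```bash
python3 -m creep '[[-0.65,3.4,11.6,0,0,0,0],[-0.65,3.4,11.6,0,0,0,0],[-0.65,3.4,11.6,0,0,0,0],[-0.65,3.4,11.6,0,0,0,0],[-0.65,3.4,11.6,0,0,0,0]]'; python3 -m creep '[[-0.65,3.4,11.6,0,0,0,0],[-0.65,3.4,11.6,0,0,0,0],[-0.65,3.4,11.6,0,0,0,0],[-0.65,3.4,11.6,0,0,0,0],[-0.65,3.4,11.6,0,0,0,0]]';  python3 -m creep '[[-0.65,3,11.6,0,0,0,0],[-0.65,3,11.6,0,0,0,0],[-0.65,3,11.6,0,0,0,0],[-0.65,3,11.6,0,0,0,0],[-0.65,0,0,0,0,0,0]]'; python3 -m creep '[[-0.65,0,0,25,0,0,0],[-0.65,0,0,25,0,0,0],[-0.65,0,0,0,0,0,0]]'
python3 - <<'E'
from h import *
p,_=read_camera("side"); s,_=read_camera("scene"); cv2.imwrite("pics/w4.png",np.hstack([cv2.resize(p[130:340,150:430],(400,300)),cv2.resize(s[130:340,150:430],(400,300))])[:,:,::-1])
E
```

```text
t: 6.85
eef_pos: [0.5014, 0.0372, 0.0577]
tool_rot: [0.0, 0.781, 0.624, 0.0]
contact_force: [0.2, -0.8, 0.2]
gripper_width: 0.18
grasp_force: 0.2
t: 7.48
eef_pos: [0.5184, 0.0951, 0.0577]
tool_rot: [0.0, 0.781, 0.624, -0.0]
contact_force: [-0.7, -0.2, 0.1]
gripper_width: 0.176
grasp_force: 0.3
t: 8.1
eef_pos: [0.5303, 0.1422, 0.0578]
tool_rot: [-0.0, 0.781, 0.625, 0.0]
contact_force: [-0.5, -0.1, -0.7]
gripper_width: 0.172
grasp_force: 0.0
t: 8.48
eef_pos: [0.5315, 0.1407, 0.1094]
tool_rot: [0.001, 0.781, 0.624, 0.002]
contact_force: [0.4, -0.4, -0.3]
gripper_width: 0.174
grasp_force: 0.0
```

View pics/w4.png

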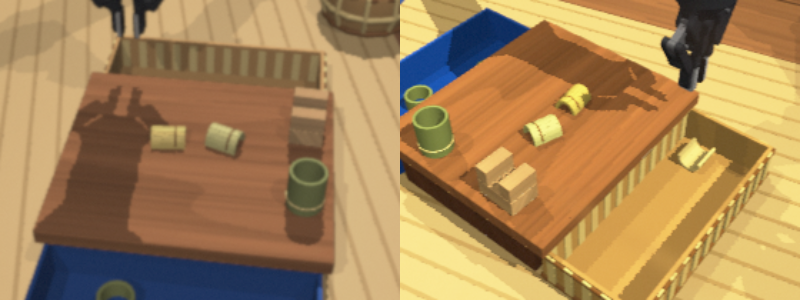

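The first offcut is in the basket (690,152 in the scene crop). Next is the middle lane.

```bash
python3 -m creep '[[-0.65,7,-50,0,0,0,0],[-0.65,7,-50,0,0,0,0],[-0.65,7,-50,0,0,0,0],[-0.65,6,-50,0,0,0,0],[-0.65,0,0,0,0,0,0]]'; python3 -m creep '[[-0.65,0,0,-20,0,0,0],[-0.65,0,0,-20,0,0,0],[-0.65,0,0,-10,0,0,0],[-0.65,0,0,-2,0,0,0],[-0.65,0,0,0,0,0,0]]'; python3 -m creep '[[-0.65,2.6,11.7,0,0,0,0],[-0.65,2.6,11.7,0,0,0,0],[-0.65,2.6,11.7,0,0,0,0],[-0.65,2.6,11.7,0,0,0,0]]'
python3 - <<'E'
from h import *
p,_=read_camera("wrist"); s,_=read_camera("scene"); cv2.imwrite("pics/w5.png",np.hstack([cv2.resize(p,(400,300)),cv2.resize(s[130:340,150:430],(400,300))])[:,:,::-1])
E
```

```text
t: 9.2
eef_pos: [0.5561, -0.0652, 0.1061]
tool_rot: [0.0, 0.784, 0.621, -0.002]
contact_force: [-1.4, 0.9, 0.2]
gripper_width: 0.174
grasp_force: 0.0
t: 9.82
eef_pos: [0.5574, -0.0589, 0.056]
tool_rot: [0.0, 0.781, 0.625, 0.0]
contact_force: [-0.2, -0.2, 0.1]
gripper_width: 0.174
grasp_force: 0.0
t: 10.32
eef_pos: [0.5678, -0.0113, 0.0558]
tool_rot: [0.0, 0.781, 0.625, 0.0]
contact_force: [-0.9, 0.5, -1.1]
gripper_width: 0.176
grasp_force: 0.2
```

View pics/w5.png

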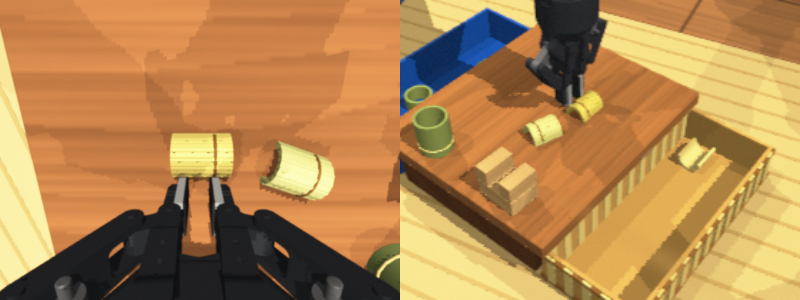

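The second offcut (202,157) is square on the fingers and clear of the third. I'll finish this sweep and set up behind the third.

```bash
python3 -m creep '[[-0.65,2.6,11.7,0,0,0,0],[-0.65,2.6,11.7,0,0,0,0],[-0.65,2.6,11.7,0,0,0,0],[-0.65,2.6,11.7,0,0,0,0],[-0.65,2.6,11.7,0,0,0,0]]'; python3 -m creep '[[-0.65,2.6,11.7,0,0,0,0],[-0.65,2.6,11.7,0,0,0,0],[-0.65,2.6,11.7,0,0,0,0],[-0.65,2.6,11.7,0,0,0,0],[-0.65,2.6,11.7,0,0,0,0]]';  python3 -m creep '[[-0.65,2.6,11.7,0,0,0,0],[-0.65,2.6,11.7,0,0,0,0],[-0.65,2.6,11.7,0,0,0,0],[-0.65,0,0,0,0,0,0]]'; python3 -m creep '[[-0.65,0,0,25,0,0,0],[-0.65,0,0,27,0,0,0],[-0.65,6,-52,0,0,0,0],[-0.65,6,-52,0,0,0,0],[-0.65,6,-52,0,0,0,0]]'; python3 -m creep '[[-0.65,6,-52,0,0,0,0],[-0.65,0,0,-20,0,0,0],[-0.65,0,0,-20,0,0,0],[-0.65,0,0,-11,0,0,0],[-0.65,0,0,0,0,0,0]]'
python3 - <<'E'
from h import *
p,_=read_camera("wrist"); s,_=read_camera("scene"); cv2.imwrite("pics/w6.png",np.hstack([cv2.resize(p,(400,300)),cv2.resize(s[130:340,150:430],(400,300))])[:,:,::-1])
E
```

```text
t: 11.05
eef_pos: [0.5807, 0.0469, 0.0557]
tool_rot: [0.0, 0.781, 0.625, 0.0]
contact_force: [0.0, -0.3, 0.2]
gripper_width: 0.176
grasp_force: 0.1
t: 11.68
eef_pos: [0.5937, 0.1054, 0.0557]
tool_rot: [-0.0, 0.781, 0.624, 0.0]
contact_force: [-0.2, -0.7, -0.4]
gripper_width: 0.177
grasp_force: 0.0
t: 12.18
eef_pos: [0.6014, 0.1413, 0.0558]
tool_rot: [-0.0, 0.781, 0.625, 0.0]
contact_force: [-0.0, 0.1, -0.0]
gripper_width: 0.176
grasp_force: 0.0
t: 12.8
eef_pos: [0.6193, -0.0187, 0.1079]
tool_rot: [0.0, 0.781, 0.624, -0.0]
contact_force: [1.0, -1.0, 0.5]
gripper_width: 0.177
grasp_force: 0.0
t: 13.42
eef_pos: [0.6244, -0.0667, 0.0554]
tool_rot: [-0.001, 0.78, 0.625, -0.001]
contact_force: [1.1, -0.3, 0.9]
gripper_width: 0.176
grasp_force: 0.0
```

View pics/w6.png

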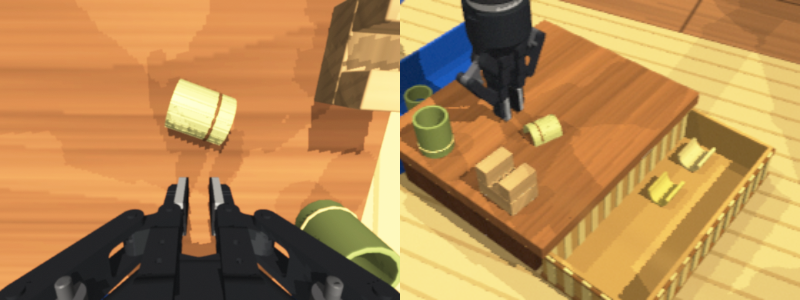

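The first two offcuts are in the basket (scene crop 695,150 and 662,190). The third (200,112 in the wrist view) is ahead of the fingers, with room to spare from cup and block.

```bash
python3 -m creep '[[-0.65,2.6,11.7,0,0,0,0],[-0.65,2.6,11.7,0,0,0,0],[-0.65,2.6,11.7,0,0,0,0],[-0.65,2.6,11.7,0,0,0,0],[-0.65,2.6,11.7,0,0,0,0]]'; python3 -m creep '[[-0.65,2.6,11.7,0,0,0,0],[-0.65,2.6,11.7,0,0,0,0],[-0.65,2.6,11.7,0,0,0,0]]'
python3 - <<'E'
from h import *
p,_=read_camera("wrist"); s,_=read_camera("scene"); cv2.imwrite("pics/w7.png",np.hstack([cv2.resize(p,(400,300)),cv2.resize(s[130:340,150:430],(400,300))])[:,:,::-1])
E
```

```text
t: 14.15
eef_pos: [0.6385, -0.0089, 0.0567]
tool_rot: [0.0, 0.781, 0.625, 0.0]
contact_force: [-0.4, -1.4, 0.9]
gripper_width: 0.175
grasp_force: 0.2
t: 14.52
eef_pos: [0.6463, 0.026, 0.0567]
tool_rot: [-0.0, 0.781, 0.624, -0.0]
contact_force: [-0.0, -0.1, 0.1]
gripper_width: 0.176
grasp_force: 0.2
```

View pics/w7.png

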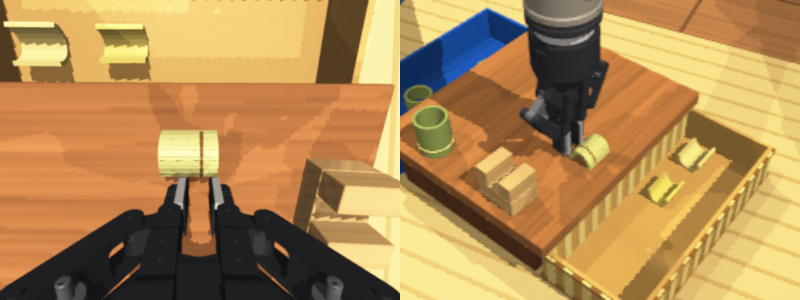

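The third offcut (188,153) is square on the fingers. Finishing the sweep.

```bash
python3 -m creep '[[-0.65,2.6,11.7,0,0,0,0],[-0.65,2.6,11.7,0,0,0,0],[-0.65,2.6,11.7,0,0,0,0],[-0.65,2.6,11.7,0,0,0,0],[-0.65,2.6,11.7,0,0,0,0]]'; python3 -m creep '[[-0.65,2.6,11.7,0,0,0,0],[-0.65,2.6,11.7,0,0,0,0],[-0.65,2.6,11.7,0,0,0,0],[-0.65,0,0,0,0,0,0]]'; python3 -m creep '[[-0.65,0,0,30,0,0,0],[-0.65,0,0,40,0,0,0],[-0.65,0,0,40,0,0,0],[-0.65,-50,-20,0,0,0,0],[-0.65,-50,-20,0,0,0,0]]'; python3 -m creep '[[-0.65,-50,-20,0,0,0,0],[-0.65,0,0,0,0,0,0],[-0.65,0,0,0,0,0,0]]'
python3 - <<'E'
from h import *
c=np.array([.602,-.032]); a=np.radians(-12.7); ex=np.array([np.cos(a),np.sin(a)]); ey=np.array([-ex[1],ex[0]])
p,W=cloud("scene"); s,_=read_camera("side"); cv2.imwrite("pics/w8.png",np.hstack([cv2.resize(s[130:340,150:430],(400,300)),cv2.resize(p[130:340,150:430],(400,300))])[:,:,::-1])
d=W[...,:2]-c; u=d@ex; v=d@ey
m=((abs(u)<.14)&(v>.142)&(v<.245)&(W[...,2]>.012)).astype(np.uint8)
n,l,st,_=cv2.connectedComponentsWithStats(m)
for i in range(1,n):
    if st[i,4]>40: k=l==i; print(st[i,4],"u",u[k].mean().round(3),"v",v[k].mean().round(3),"zmax",W[k][:,2].max().round(3))
E
```

```text
t: 15.25
eef_pos: [0.6593, 0.0847, 0.0567]
tool_rot: [-0.0, 0.781, 0.624, 0.0]
contact_force: [-0.4, 0.1, -0.5]
gripper_width: 0.172
grasp_force: 0.0
t: 15.75
eef_pos: [0.667, 0.1207, 0.0568]
tool_rot: [-0.0, 0.781, 0.625, 0.0]
contact_force: [-0.5, 0.0, -0.3]
gripper_width: 0.175
grasp_force: 0.0
t: 16.38
eef_pos: [0.5661, 0.0779, 0.1671]
tool_rot: [0.0, 0.781, 0.624, 0.0]
contact_force: [0.2, -0.8, 0.5]
gripper_width: 0.172
grasp_force: 0.0
t: 16.75
eef_pos: [0.5178, 0.0586, 0.1673]
tool_rot: [0.0, 0.781, 0.624, 0.001]
contact_force: [1.1, 0.4, -0.3]
gripper_width: 0.175
grasp_force: 0.0
242 u -0.065 v 0.143 zmax 0.082
125 u -0.112 v 0.161 zmax 0.025
70 u -0.109 v 0.188 zmax 0.026
133 u -0.036 v 0.164 zmax 0.025
77 u -0.034 v 0.186 zmax 0.025
160 u 0.024 v 0.164 zmax 0.028
80 u 0.027 v 0.189 zmax 0.028
```

View pics/w8.png

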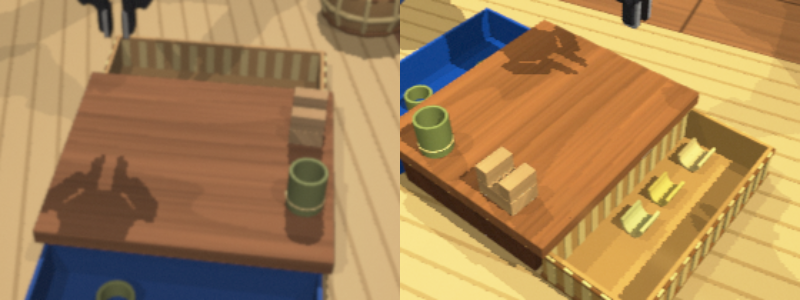

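All three offcuts lie in the basket (scene crop 693,152; 665,187; 640,218), the board is clear, and the cup and block haven't moved.

```bash
python3 -c "from station import *; print(hand_in())"
```

```text
the job is handed in; nothing more can be done
None
```

I swept all three offcuts over the edge and they lie in the scrap basket. The cup and notched block look unmoved, the arm never went near the rings, and I handed the job in at about 17 s; the hand-in gave no verdict.

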